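# Hook the sprung test probe onto the contactor's stud

### The arm

A 6-joint arm with a two-finger parallel gripper is mounted at the origin on a cart in front of the work surface, level with it; the furniture and walls round the work are solid. World frame = base frame: x ahead of the robot, y to its left, z up, the work surface at z = 0. Lengths are in mm, angles in rad, forces in N, time in s.
With the tool pointing down it reaches from about 300 to 950 mm from the base axis. Payload 3.1 kg.
Tool frame: the origin (TCP) lies at the very end of the fingers, on their centre line; the grasp point (between the pads) lies 19 mm behind it; z points along the fingers, y is the line along which they close (so a half turn about z gives the same grasp; the last joint's range is limited). The gripper opens to 85 mm and grips with 20 to 120 N. Pads are 22 mm wide; open, the fingers measure 114 mm over their backs; the gripper's body (76 mm by 85 mm) begins 54 mm behind the grasp point. The pads swing forward as they close: fully open they stand 13 mm farther back than shut.
Start: joints at [-1.368, 0.308, 1.634, -0, 1.2, -0.07], TCP at [168.366, -601.901, 231.272] pointing down, gripper open.
Joint ranges: [-3.06, 3.06], [-0.79, 1.96], [0.05, 2.63], [-1.19, 4.34], [0.05, 2.64], [-2.94, 2.94]. Speed limits (rad/s): [2.79, 2.79, 3.14, 3.14, 3.14, 3.14].

### API

Orientations are given as a unit quaternion [x, y, z, w].
In Python, from station import * gives the robot as it stands. The module is installed in compiled form; this text tells all that it offers.
- The arm moves only by the tool step_arm, never from a script. Its argument "plan" is text: rows parted by semicolons, each of 7 numbers parted by spaces: the shift along the tool's x, y, z in m, then the turn, a rotation vector about the tool's x, y, z in degrees, then the finger opening in m, from 0 to 0.0854. In form: tx ty tz ax ay az hand; .... A call has exactly 10 rows; each row shifts and turns the commanded pose from where the row before left it, along the tool's axes as they then stand; what a row does not reach is not made up. A row lasts 1/8 s, in which the tool goes at most 62.5 mm and 10.7 degrees, less where a joint would pass 70% of its speed; a pose out of reach is approached as far as the arm can. A call is refused whole if a number of a shift passes 0.0625 or a number of a turn 10.7, either way. A call with a gripper value outside its range is refused whole. The fingers move at their own pace and stop on an object; "force" is the grip in N (left out, the last holds). Time passes only in rows, so rows that do not move let the fingers close, or fill a call up. It gives the time, the measured TCP pose, the force, the opening and the grip force at its end, in the units of the state.
- sense(): the state, without advancing time (a new reading comes with each control period).
- capture(name): name is "side" or "top" or "wrist"; returns (picture, depth): 420x560x3 uint8, red, green, blue; 420x560 float32, mm along the optical axis (not along the pixel's ray), 0 where there is no reading.
- get_calibration(name): a dict with "camera_matrix" (3x3 intrinsics, pixels), "R" (3x3) and "t" (3): a world point X has camera coordinates R X + t; the wrist camera has in their place "tool_from_camera" (4x4, takes a point from camera to tool coordinates, whose origin is the TCP and whose axes are the flange's). Camera axes: x right, y down, z forward; pixel columns grow to the right and rows downward; lengths in mm; the calibration is good to about 2 mm. A picture is of the moment at which its call begins: read the wrist's pose just before it. get_calibration takes no time and is no camera call.
- close_job(): hands the job in; it is judged then, once.
The state is a dict: "time": time; "qpos": joint angles; "joint_vel": joint speeds; "effort": joint torques, N m; "tcp_pos": TCP position; "orientation": TCP orientation; "force": force on the tool from outside, world axes, zero at the start; "wrist_torque": the same for the moment, N m; "grip_width": finger opening in mm; "finger_force": force on a finger pad.
Only numpy, scipy, OpenCV 4.12 (cv2) and the standard library are available. Lean on these libraries where they do the work, as an engineer would, in place of code of your own. Each camera call takes 0.05 s, during which the arm holds its last target. There are 200 camera calls.

### The job

On the little bench test stand, press the thumb plate of the sprung probe all the way down so that its hook comes out below the stud of the grey contactor box, and keep it pressed while you slide the carriage along its rail until you feel the hook's shank come up against the stud. Then let the plunger up so that the hook catches the stud fully in its throat and holds it by its spring. Press and push gently: do not shove the box along or strain the probe, and leave the tools lying around where they are.

Things in the scene. Friction and masses are not known exactly. Their poses are not given: they have to be found in the camera images.
- stand: Fixed test stand: plywood board 170x340x12 mm, two steel posts (118 mm tall) carrying a level rail (20 mm square, centre line at x = 50 mm, 100 mm up). Origin on the table below the probe's line of travel, midway along the rail. z up; +y runs along the rail, the way the probe travels to reach the stud; +x points from probe to rail. Place and yaw differ each time.
- carriage (a joint): Position (m) of the black carriage on the rail, 0 to 0.13, growing toward the stand's +y. It carries the grey upright probe barrel (26 mm thick, nose end 70 mm above the table), axis at x = 0, y = -0.06 + this value in the stand's frame. Slides with about 1.2 N friction, stays where left. Starts short of the stud.
- plunger (a joint): How far (m) the probe's plunger is pressed: 0 up, 0.020 hard stop. A spring pushes it up with 4.2 N at 0, rising 0.3 N a mm to 10.2 N. The hook's lip passes below the stud only beyond 0.015; pressed less it butts against the stud. Released with the stud fully in the throat it rests at about 0.012; at 0.015 the lip is merely jammed under the stud; at 0 nothing is caught.
- thumb_plate (a point): Centre of the level upper face of the plunger's black thumb plate (38 mm across the rail, 34 mm along it in the clear), 145 mm above the table when up; moves with plunger and carriage. At its +y end, 17 mm ahead of this point, stands a cross wall 12 mm high that a fingertip on the plate can push against; the other sides are open. Nothing near stands higher.
- hook_toe (a point): Middle of the upper face of the steel J hook's level toe, under the probe's nose; moves with the plunger, 69 mm above the table less the plunger value. 6 mm wire: the upright shank stands on the barrel's axis (9.5 mm behind this point), the toe points to the stand's +y and has 13 mm clear length up to a lip 3 mm high (6 mm thick, outer end 22 mm from the axis).
- contactor: Heavy loose grey box, 74x114x68 mm, about 3 kg, on the board under the rail. Origin centre of underside; -x face toward the probe, axes within 3 degrees of the stand's. A level brass stud, 10 mm thick, 50 mm above the underside, sticks out along -x to 76 mm from the origin. It is clamped in a slot anywhere from y = -25 to +25 mm: not reported, see or feel it. Box slides at 13 to 25 N.
- tape_measure: Yellow tape measure, 38x77x63 mm, on the table beyond the stand's -y end. Bystander. Origin at the centre of its underside.
- driver_d: Small screwdriver with amber handle, 168 mm long, lying in front of the stand. Bystander. Origin at the centre of its underside.
- spanner_1: Steel spanner, 158 mm long, on the table beyond the stand's +y end. Bystander. Origin at the centre of its underside.
Things that resemble listed ones, but are neither listed nor needed, are in the scene too. Of the things that look like the contactor, the larger one is meant.

How it is judged:
By the outcome, as a careful person would: the job done as asked, in the order asked, and still so for the second after the job is handed in, with the robot touching nothing.
It also fails if it takes over 32 s, if anything falls off the work surface, if the arm or the gripper's body presses on something with over 40 N, if the wrist force passes 120 N, or if a joint passes its speed limit or range.

## Working session

There is one attempt and no reset: what is moved stays moved. The work goes in short steps, Python scripts to look and compute and a tool call to move; the robot and the scene stay as the last step left them, time stands still between calls to the robot, and variables do not carry over. Pictures are saved under pics/ and viewed, at most 10 in all, crops included, and the job is handed in when it is done.

Besides the shell and the picture viewer there is one more tool, called by a JSON object that holds its "method" and its "body", one argument or row to a line. step_arm: Moves the arm, as the interface text tells. Its arguments: {"type":"object","properties":{"plan":{"type":"string"},"force":{"type":"number"}},"required":["plan"]}

```bash
mkdir -p pics; python3 - <<'E'
from station import *
import cv2,numpy as np
s=sense();print(s)
for n in("side","top"):
    p,d=capture(n);cv2.imwrite(f"pics/{n}0.png",p[:,:,::-1]);np.savez(f"pics/{n}0.npz",p=p,d=d);c=get_calibration(n);print(n,{k:np.round(v,4).tolist() for k,v in c.items()})
print(get_calibration("wrist"))
E
```

```text
{'time': 0.0, 'qpos': array([-1.36769550e+00,  3.08986617e-01,  1.63515616e+00, -2.32527561e-05,
        1.19968130e+00, -6.97310216e-02]), 'joint_vel': array([ 1.30060729e-03,  4.87975336e-04, -1.25753822e-03, -1.48945440e-03,
        1.46262928e-03, -7.56804933e-05]), 'effort': array([-8.85036588e-04, -4.15251374e+01, -2.76667696e+01, -3.55936290e-04,
        1.02684993e-02,  2.07595588e-05]), 'tcp_pos': array([ 168.1994026 , -601.1137285 ,  230.07298278]), 'orientation': array([ 9.90708577e-01,  1.35997321e-01, -8.51521215e-05, -1.11251042e-03]), 'force': array([ 0.04131328, -0.30954806,  0.7608987 ]), 'wrist_torque': array([-0.00613675,  0.03274137, -0.04586365]), 'finger_force': 0.0, 'grip_width': 84.81875604472131}
side {'camera_matrix': [[492.2929, 0.0, 279.9959], [0.0, 492.2929, 211.8734], [0.0, 0.0, 1.0]], 'R': [[-0.9998, -0.0046, -0.0211], [0.0143, 0.5893, -0.8078], [0.0161, -0.8079, -0.5891]], 't': [544.4887, 74.9211, 1188.8336]}
top {'camera_matrix': [[443.5159, 0.0, 279.9791], [0.0, 443.5159, 209.8559], [0.0, 0.0, 1.0]], 'R': [[0.0118, -0.9999, -0.0085], [-0.9955, -0.011, -0.0937], [0.0936, 0.0096, -0.9956]], 't': [4.247, 542.6286, 1043.3879]}
{'camera_matrix': array([[359.94123288,   0.        , 283.74717352],
       [  0.        , 359.94123288, 203.9051864 ],
       [  0.        ,   0.        ,   1.        ]]), 'tool_from_camera': array([[ 6.09879193e-04, -9.50927587e-01, -3.09412916e-01,
         7.87826818e+01],
       [ 9.99999813e-01,  5.94311599e-04,  1.44569866e-04,
        -5.86692025e-01],
       [ 4.64122111e-05, -3.09412947e-01,  9.50927771e-01,
        -1.42162479e+02],
       [ 0.00000000e+00,  0.00000000e+00,  0.00000000e+00,
         1.00000000e+00]])}
```

View pics/top0.png

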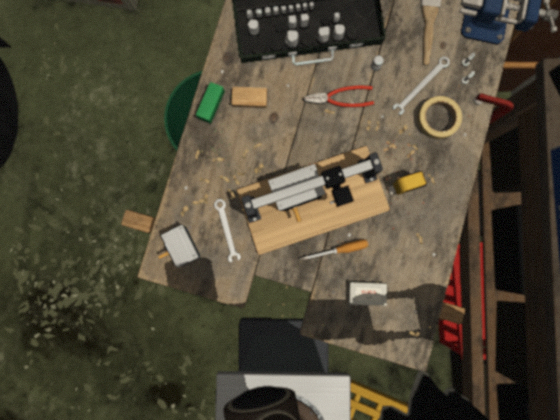

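View pics/side0.png

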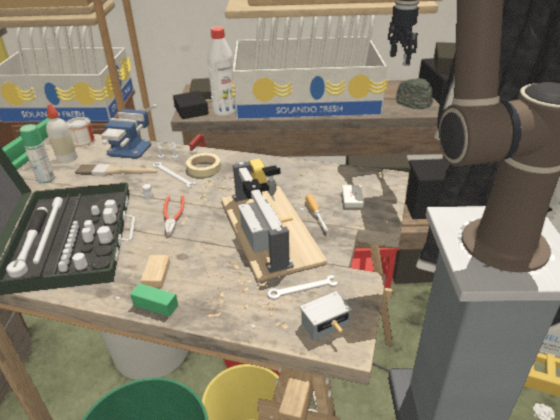

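```bash
cat > h.py <<'E'
from station import *
import cv2,numpy as np
def ray(n,u,v,z):
    c=get_calibration(n);K,R,t=c["camera_matrix"],c["R"],c["t"]
    d=R.T@np.linalg.inv(K)@[u,v,1];o=-R.T@t
    return o+d*(z-o[2])/d[2]
E
python3 - <<'E'
from h import *
f=np.load("pics/top0.npz");p=f["p"];d=f["d"]
cv2.imwrite("pics/topc.png",cv2.resize(p[140:260,220:400,::-1],None,fx=4.4,fy=4.4,interpolation=cv2.INTER_CUBIC))
# world height map
c=get_calibration("top");K,R,t=c["camera_matrix"],c["R"],c["t"]
v,u=np.mgrid[:420,:560];pc=np.stack([(u-K[0,2])/K[0,0]*d,(v-K[1,2])/K[1,1]*d,d],-1);W=(pc-t)@R
np.save("pics/W.npy",W)
for v,u in((195,343),(200,343),(190,343),(175,350),(190,300),(215,300),(230,240),(182,410)):print(u,v,W[v,u].round(1))
hsv=cv2.cvtColor(p,cv2.COLOR_RGB2HSV)
roi=np.zeros(d.shape,bool);roi[140:260,225:395]=1
z=W[...,2]
for lo,hi,name in((138,152,'plate'),(112,125,'posts/top'),(104,112.,'rail'),(60,75,'box'),(8,16,'board')):
    m=((z>lo)&(z<hi)&roi).astype(np.uint8)
    n,l,s,ce=cv2.connectedComponentsWithStats(m)
    for i in range(1,n):
        if s[i,4]>25:
            r=cv2.minAreaRect(W[l==i][:,:2].astype(np.float32));print(name,s[i],np.median(z[l==i]).round(1),np.round(r[0],1),np.round(r[1],1),round(r[2],1))
E
```

```text
343 195 [ 564.9 -125.5  144.5]
343 200 [ 554.  -125.4  145. ]
343 190 [ 575.3 -125.1  147.4]
350 175 [ 614.6 -145.8  109.3]
300 190 [579.4 -34.4 110.7]
300 215 [531.5 -38.2  15.4]
240 230 [494.  108.3   1.4]
410 182 [ 607.5 -292.2   63.9]
plate [334 185  20  21 266] 146.0 [ 565.4 -126. ] [37.5 32.4] 19.0
posts/top [357 152  26  20 214] 116.7 [ 639.7 -186.7] [43.5 49.5] 19.6
posts/top [320 165  27  22 377] 116.0 [ 611.6 -107.1] [39.8 63.8] 20.6
posts/top [301 179  11  12  29] 112.9 [592.6 -46.5] [11.2 33.2] 45.3
posts/top [241 195  14  21 179] 117.1 [545.7  80.3] [43.6 22.4] 19.4
rail [342 160  29  17 178] 110.5 [ 630.3 -160.6] [20.1 66.8] 19.1
rail [250 174  80  34 508] 110.5 [579.   -9.7] [ 32.8 176.6] 16.1
rail [331 183  10   6  30] 108.3 [ 590.  -114.3] [ 8.9 21.6] 12.8
box [283 196  38  26 155] 69.5 [539.4 -45.2] [39.4 91.4] 20.6
board [279 146  90  30 635] 13.1 [653.5 -98.6] [ 37.2 228. ] 19.2
board [ 240  173  149   81 4427] 13.0 [556.6 -74.4] [138.9 342.7] 19.0
board [236 175  42  24 401] 13.0 [596.   63.9] [ 36.9 107.3] 19.2
board [303 252  20   7  34] 14.1 [434.7 -68.6] [ 5.9 46.9] 14.8
```

View pics/topc.png

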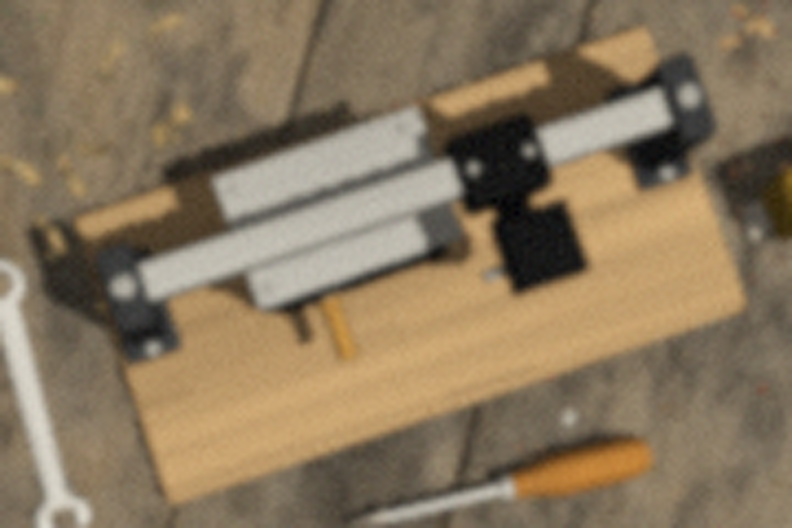

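```bash
cat >> h.py <<'E'
A=np.radians(19.2);EX=np.array([np.cos(A),np.sin(A),0]);EY=np.array([-np.sin(A),np.cos(A),0])
E
python3 - <<'E'
from h import *
W=np.load("pics/W.npy");z=W[...,2]
P=np.array([565.4,-126,0])
# rail edges: points z 109..112.5 ; express along/perp
roi=np.zeros(z.shape,bool);roi[140:260,225:395]=1
m=roi&(z>108)&(z<113)
q=W[m][:,:2].astype(np.float32);r=q-q.mean(0)
a=W[m]@EY;b=W[m]@EX
# keep the rail only
k=np.abs(b-np.median(b))<13
print("rail fit yaw",np.degrees(np.polyfit(a[k],b[k],1)[0]),"rail b center",(b[k].min()+b[k].max())/2,np.median(b[k]),"a range",a[k].min(),a[k].max())
m=roi&(z>138);pl=W[m];print("plate b",np.percentile(pl@EX,[2,50,98]),"a",np.percentile(pl@EY,[2,50,98]),(pl[:,2]).max())
hw=pl[pl[:,2]>152];print("wall",len(hw),hw.mean(0) if len(hw) else 0)
for n,u,v,zz in(("plate",342.7,196.1,147),("stud tip",299.3,220.5,67),("stud root",296,209.5,67),("toe",331.5,202,70)):
    X=ray("top",u,v,zz);print(n,X.round(1),"a",(X@EY).round(1),"b",(X@EX).round(1))
s=np.array([[139,342.7]]) 
E
```

```text
rail fit yaw -0.15906694309885747 rail b center 541.3190883621482 542.1998503432951 a range -409.94246888897277 -92.34284125688664
plate b [417.93493757 487.95643853 510.08972886] a [-320.05508858 -296.32413893 -145.30798083] 1089.6505003087636
wall 129 [491.8707896  -45.09333575 692.22939851]
plate [ 562.1 -124.5  147. ] a -302.4 b 489.9
stud tip [514.4 -34.9  67. ] a -202.1 b 474.4
stud root [539.9 -27.   67. ] a -203.1 b 501.0
toe [ 557.9 -108.8   70. ] a -286.2 b 491.1
```

{"method": "step_arm", "body": {
  "plan": "0.0509 -0.0356 0.001 0 0 0 0; 0.0509 -0.0356 0.001 0 0 0 0; 0.0509 -0.0356 0.001 0 0 0 0; 0.0509 -0.0356 0.001 0 0 0 0; 0.0509 -0.0356 0.001 0 0 0 0; 0.0509 -0.0356 0.001 0 0 0 0; 0.0509 -0.0356 0.001 0 0 0 0; 0.0509 -0.0356 0.001 0 0 0 0; 0.0509 -0.0356 0.001 0 0 0 0; 0.0509 -0.0356 0.001 0 0 0 0",
  "force": 40
}}

```text
time: 1.35
tcp_pos: [563.4, -120.1, 220.9]
orientation: [0.991, 0.136, -0.0, 0.0]
force: [-0.1, -0.9, -0.1]
grip_width: -0.1
finger_force: 0.0
```

{"method": "step_arm", "body": {
  "plan": "0 0 0 0 0 -10.4 0; 0 0 0 0 0 -10.4 0; 0 0 0 0 0 -10.4 0; 0 0 0 0 0 -10.4 0; 0 0 0 0 0 -10.4 0; 0 0 0 0 0 -10.4 0; 0 0 0 0 0 -10.4 0; 0 0 0 0 0 -10.4 0; 0 0 0 0 0 -10.4 0; 0 0 0 0 0 0 0"
}}

```text
time: 2.6
tcp_pos: [562.2, -121.8, 220.7]
orientation: [0.58, 0.815, -0.0, -0.001]
force: [-0.5, 0.1, 0.1]
grip_width: -0.1
finger_force: 0.0
```

```bash
python3 - <<'E'
from h import *
s=sense();p,d=capture("wrist");cv2.imwrite("pics/w1.png",p[:,:,::-1]);np.savez("pics/w1.npz",p=p,d=d,T=s["tcp_pos"],q=s["orientation"])
print(s["time"],s["tcp_pos"],s["orientation"],s["force"],s["grip_width"],"a",s["tcp_pos"]@EY,"b",s["tcp_pos"]@EX)
E
```

```text
2.6 [ 562.21907407 -121.80163648  220.72882946] [ 5.79910286e-01  8.14680160e-01 -1.76148043e-04 -5.15849009e-04] [-0.51236209  0.10795441  0.09257105] -0.06202603114559537 a -299.9216889704743 b 490.8899126930608
```

View pics/w1.png

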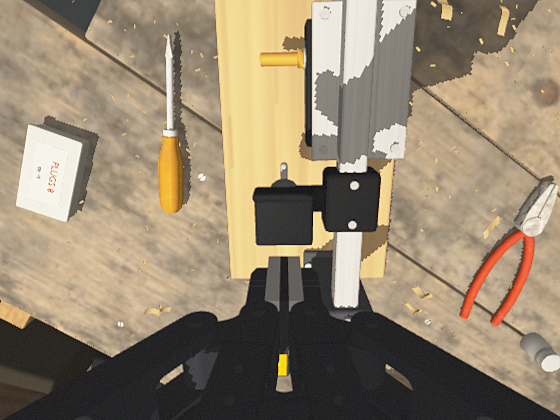

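```bash
python3 - <<'E'
from h import *
from scipy.spatial.transform import Rotation as Ro
f=np.load("pics/w1.npz");p,d=f["p"],f["d"];c=get_calibration("wrist");K=c["camera_matrix"];M=c["tool_from_camera"]
v,u=np.mgrid[:420,:560];pc=np.stack([(u-K[0,2])/K[0,0]*d,(v-K[1,2])/K[1,1]*d,d],-1)
W=(pc@M[:3,:3].T+M[:3,3])@Ro.from_quat(f["q"]).as_matrix().T+f["T"]
z=W[...,2];a=W@EY;b=W@EX
hsv=cv2.cvtColor(p,cv2.COLOR_RGB2HSV)
def st(m,n):print(n,m.sum(),"z",np.percentile(z[m],[5,50,95]).round(1),"a",np.percentile(a[m],[1,50,99]).round(1),"b",np.percentile(b[m],[1,50,99]).round(1))
R=lambda r0,r1,c0,c1:(v>=r0)&(v<r1)&(u>=c0)&(u<c1)&(d>0)
st(R(180,250,245,312)&(z>140)&(z<151),"plate");st(R(180,250,245,312)&(z>152)&(z<162),"wall")
st(R(40,80,255,303)&(z>50)&(z<75),"stud")
st(R(155,185,272,297)&(z>55)&(z<75),"toe")
st(R(265,305,330,360)&(z>105)&(z<113),"rail")
st(R(0,160,310,420)&(z>74)&(z<84),"box")
print("finger",np.percentile((a)[R(262,275,265,303)],[1,50,99]),z[262,285],[ (x,z[268,x].round(0),b[268,x].round(1)) for x in range(262,308,4)])
m=R(262,300,262,306)&(z>205)&(z<235);st(m,"fingers")
E
```

```text
plate 2711 z [143.2 144.5 146.1] a [-319.  -302.4 -279.9] b [471.6 489.9 507.9]
wall 622 z [153.1 156.1 157.3] a [-285.6 -282.2 -279.9] b [471.8 489.3 506.7]
stud 619 z [62.4 65.6 67.8] a [-204.6 -198.9 -193. ] b [472.1 489.  504.3]
toe 110 z [66.2 68.6 71.6] a [-293.1 -285.9 -279.3] b [487.1 489.6 492.2]
rail 1013 z [107.9 109.4 110.5] a [-388.5 -370.  -352.6] b [530.4 539.9 550.1]
box 10348 z [78.2 79.4 80.8] a [-273.  -212.9 -162.8] b [511.4 560.  584.1]
finger [-404.09825442 -288.20332483 -287.4810874 ] 229.65882729442544 [(262, np.float64(228.0), np.float64(481.4)), (266, np.float64(227.0), np.float64(483.0)), (270, np.float64(235.0), np.float64(485.0)), (274, np.float64(235.0), np.float64(486.6)), (278, np.float64(235.0), np.float64(488.2)), (282, np.float64(235.0), np.float64(489.8)), (286, np.float64(236.0), np.float64(491.4)), (290, np.float64(235.0), np.float64(492.9)), (294, np.float64(236.0), np.float64(494.5)), (298, np.float64(235.0), np.float64(496.1)), (302, np.float64(227.0), np.float64(498.1)), (306, np.float64(228.0), np.float64(499.8))]
fingers 300 z [228.  232.3 234.6] a [-292.8 -288.4 -287.6] b [481.5 490.2 499.3]
```

{"method": "step_arm", "body": {
  "plan": "0 -0.001 0.012 0 0 0 0; 0 0 0.012 0 0 0 0; 0 0 0.012 0 0 0 0; 0 0 0.012 0 0 0 0; 0 0 0.01 0 0 0 0; 0 0 0.006 0 0 0 0; 0 0 0.004 0 0 0 0; 0 0 0.002 0 0 0 0; 0 0 0.002 0 0 0 0; 0 0 0 0 0 0 0"
}}

```text
time: 3.9
tcp_pos: [561.8, -122.3, 149.4]
orientation: [0.579, 0.815, 0.0, 0.0]
force: [0.3, -0.0, 0.6]
grip_width: 0.2
finger_force: 0.0
```

{"method": "step_arm", "body": {
  "plan": "0 0 0.002 0 0 0 0; 0 0 0.002 0 0 0 0; 0 0 0.002 0 0 0 0; 0 0 0.002 0 0 0 0; 0 0 0.002 0 0 0 0; 0 0 0.002 0 0 0 0; 0 0 0.002 0 0 0 0; 0 0 0.002 0 0 0 0; 0 0 0 0 0 0 0; 0 0 0 0 0 0 0"
}}

```text
time: 5.15
tcp_pos: [561.9, -122.4, 134.1]
orientation: [0.579, 0.815, -0.0, 0.0]
force: [-2.6, 0.3, 7.3]
grip_width: -0.1
finger_force: 3.5
```

{"method": "step_arm", "body": {
  "plan": "0 0 0.002 0 0 0 0; 0 0 0.002 0 0 0 0; 0 0 0.002 0 0 0 0; 0 0 0.001 0 0 0 0; 0 0 0.001 0 0 0 0; 0 0 0.001 0 0 0 0; 0 0 0.001 0 0 0 0; 0 0 0 0 0 0 0; 0 0 0 0 0 0 0; 0 0 0 0 0 0 0"
}}

```text
time: 6.4
tcp_pos: [562.1, -122.8, 125.0]
orientation: [0.579, 0.815, -0.0, 0.001]
force: [-4.2, 0.4, 10.4]
grip_width: 0.0
finger_force: 5.4
```

{"method": "step_arm", "body": {
  "plan": "0 0 0.001 0 0 0 0; 0 0 0 0 0 0 0; 0 0 0 0 0 0 0; 0 0 0.0005 0 0 0 0; 0 0 0 0 0 0 0; 0 0 0 0 0 0 0; 0 0 0 0 0 0 0; 0 0 0 0 0 0 0; 0 0 0 0 0 0 0; 0 0 0 0 0 0 0"
}}

```text
time: 7.65
tcp_pos: [562.4, -123.5, 125.0]
orientation: [0.579, 0.815, -0.001, 0.001]
force: [-5.9, -2.2, 16.9]
grip_width: -0.2
finger_force: 8.3
```

{"method": "step_arm", "body": {
  "plan": "0.004 0 0 0 0 0 0; 0.007 0 0 0 0 0 0; 0.009 0 0 0 0 0 0; 0.01 0 0 0 0 0 0; 0.01 0 0 0 0 0 0; 0.01 0 0 0 0 0 0; 0.007 0 0 0 0 0 0; 0.004 0 0 0 0 0 0; 0 0 0 0 0 0 0; 0 0 0 0 0 0 0"
}}

```text
time: 8.9
tcp_pos: [542.1, -65.9, 124.9]
orientation: [0.579, 0.816, -0.001, 0.001]
force: [-7.6, -1.5, 18.0]
grip_width: -0.2
finger_force: 9.3
```

```bash
python3 - <<'E'
from h import *
s=sense();p,d=capture("wrist");cv2.imwrite("pics/w2.png",p[:,:,::-1])
T=s["tcp_pos"];F=s["force"];print(T,"a",T@EY,"b",T@EX,"Fa",F@EY,"Fb",F@EX,F[2])
E
```

```text
[542.06015491 -65.87436023 124.91406143] a -240.4756946868798 b 490.2449215907392 Fa 1.064963405367552 Fb -7.651440157929749 17.96026796928288
```

View pics/w2.png

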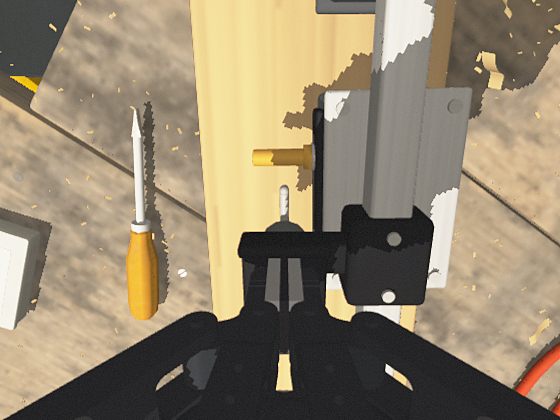

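{"method": "step_arm", "body": {
  "plan": "0.003 -0.0005 0 0 0 0 0; 0.005 -0.0005 0 0 0 0 0; 0.006 -0.0005 0 0 0 0 0; 0.005 0 0 0 0 0 0; 0.003 0 0 0 0 0 0; 0.002 0 0 0 0 0 0; 0.002 0 0 0 0 0 0; 0.001 0 0 0 0 0 0; 0.001 0 0 0 0 0 0; 0 0 0 0 0 0 0"
}}

```text
time: 10.2
tcp_pos: [532.9, -40.1, 125.0]
orientation: [0.579, 0.816, -0.0, 0.002]
force: [-4.0, -2.4, 16.1]
grip_width: 0.4
finger_force: 8.1
```

```bash
cat > s.py <<'E'
from h import *
s=sense();T=s["tcp_pos"];F=s["force"];print(s["time"],T,"a",T@EY,"b",T@EX,"Fa",F@EY,"Fb",F@EX,F[2])
E
python3 s.py
```

```text
10.2 [532.8724746  -40.07703128 124.9544689 ] a -213.09178519253413 b 490.05217447451787 Fa -0.9752368110558199 Fb -4.593830416650956 16.065101066850794
```

{"method": "step_arm", "body": {
  "plan": "0.001 -0.0005 0 0 0 0 0; 0.001 0 0 0 0 0 0; 0.001 0 0 0 0 0 0; 0.0005 0 0 0 0 0 0; 0.0005 0 0 0 0 0 0; 0.0005 0 0 0 0 0 0; 0.0005 0 0 0 0 0 0; 0 0 0 0 0 0 0; 0 0 0 0 0 0 0; 0 0 0 0 0 0 0"
}}

```text
time: 11.45
tcp_pos: [531.2, -35.5, 125.0]
orientation: [0.579, 0.815, 0.0, 0.003]
force: [-3.2, -2.2, 15.7]
grip_width: 0.2
finger_force: 7.7
```

```bash
python3 s.py
```

```text
11.45 [531.17900064 -35.48085139 124.9576796 ] a -208.1943344028464 b 489.96442795156946 Fa -1.0513141059238074 Fb -3.744249503691141 15.708412702606447
```

{"method": "step_arm", "body": {
  "plan": "0.0005 0 0 0 0 0 0; 0.0005 0 0 0 0 0 0; 0.0005 0 0 0 0 0 0; 0.0005 0 0 0 0 0 0; 0 0 0 0 0 0 0; 0 0 0 0 0 0 0; 0 0 0 0 0 0 0; 0 0 0 0 0 0 0; 0 0 0 0 0 0 0; 0 0 0 0 0 0 0"
}}

```text
time: 12.7
tcp_pos: [530.5, -33.6, 125.0]
orientation: [0.579, 0.815, 0.0, 0.003]
force: [-3.0, -3.0, 16.5]
grip_width: -0.0
finger_force: 7.7
```

```bash
python3 s.py
```

```text
12.7 [530.51408838 -33.57295119 124.95126329] a -206.17389107859643 b 489.96394526108213 Fa -1.839700208450587 Fb -3.8374689751375706 16.52027929935954
```

{"method": "step_arm", "body": {
  "plan": "0.0005 0 0 0 0 0 0; 0.0005 0 0 0 0 0 0; 0.0005 0 0 0 0 0 0; 0.0005 0 0 0 0 0 0; 0 0 0 0 0 0 0; 0 0 0 0 0 0 0; 0 0 0 0 0 0 0; 0 0 0 0 0 0 0; 0 0 0 0 0 0 0; 0 0 0 0 0 0 0"
}}

```text
time: 13.95
tcp_pos: [530.2, -32.7, 125.0]
orientation: [0.579, 0.816, -0.0, 0.004]
force: [-2.2, -4.7, 13.8]
grip_width: -0.2
finger_force: 7.2
```

```bash
python3 s.py
```

```text
13.95 [530.22579673 -32.74288555 124.96002802] a -205.29518718775844 b 489.9646703498337 Fa -3.722395116291253 Fb -3.5841679546189646 13.81642188813625
```

{"method": "step_arm", "body": {
  "plan": "0.0005 0 0 0 0 0 0; 0.0005 0 0 0 0 0 0; 0 0 0 0 0 0 0; 0 0 0 0 0 0 0; 0 0 0 0 0 0 0; 0 0 0 0 0 0 0; 0 0 0 0 0 0 0; 0 0 0 0 0 0 0; 0 0 0 0 0 0 0; 0 0 0 0 0 0 0"
}}

```text
time: 15.2
tcp_pos: [530.1, -32.6, 125.0]
orientation: [0.578, 0.816, -0.001, 0.004]
force: [-3.1, -7.6, 12.7]
grip_width: 0.2
finger_force: 6.8
```

```bash
python3 s.py;python3 - <<'E'
from h import *
p,d=capture("wrist");cv2.imwrite("pics/w3.png",cv2.resize(p[150:330,180:420,::-1],None,fx=3,fy=3))
E
```

```text
15.2 [530.14036868 -32.58045489 124.9715118 ] a -205.1136970769401 b 489.9374121418449 Fa -6.16573496909327 Fb -5.377732421133068 12.702440108496255
```

View pics/w3.png

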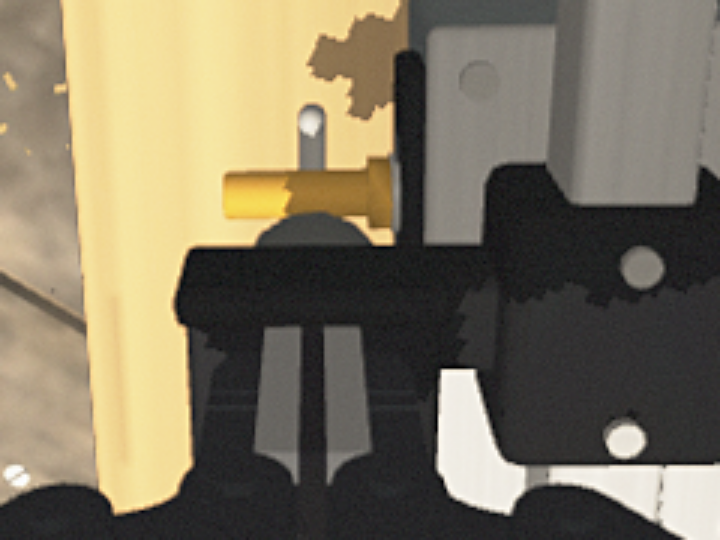

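{"method": "step_arm", "body": {
  "plan": "-0.0005 0.0 -0.001 0 0 0 0; 0 0 -0.001 0 0 0 0; 0 0 -0.001 0 0 0 0; 0 0 -0.001 0 0 0 0; 0 0 -0.001 0 0 0 0; 0 0 -0.001 0 0 0 0; 0 0 -0.001 0 0 0 0; 0 0 -0.001 0 0 0 0; 0 0 0 0 0 0 0; 0 0 0 0 0 0 0"
}}

```text
time: 16.5
tcp_pos: [529.9, -31.7, 131.5]
orientation: [0.579, 0.815, 0.0, 0.003]
force: [0.5, -3.3, 7.8]
grip_width: -0.4
finger_force: 3.5
```

```bash
python3 s.py
```

```text
16.5 [529.86575388 -31.65554067 131.52555331] a -204.14991829276406 b 489.98224585070335 Fa -3.27133280291485 Fb -0.5690686579521214 7.789757469083442
```

{"method": "step_arm", "body": {
  "plan": "0 0 -0.001 0 0 0 0; 0 0 -0.001 0 0 0 0; 0 0 -0.001 0 0 0 0; 0 0 -0.001 0 0 0 0; 0 0 -0.001 0 0 0 0; 0 0 -0.001 0 0 0 0; 0 0 0 0 0 0 0; 0 0 0 0 0 0 0; 0 0 0 0 0 0 0; 0 0 0 0 0 0 0"
}}

```text
time: 17.75
tcp_pos: [528.2, -30.9, 134.6]
orientation: [0.579, 0.815, -0.0, 0.001]
force: [5.0, -5.2, -4.0]
grip_width: -0.0
finger_force: 3.4
```

```bash
python3 s.py
```

```text
17.75 [528.17330354 -30.89256178 134.64522446] a -202.87278859429216 b 488.6348540542053 Fa -6.591395816124984 Fb 2.971365918136149 -4.016755287859522
```

{"method": "step_arm", "body": {
  "plan": "-0.0005 0 0 0 0 0 0; -0.0005 0 0 0 0 0 0; -0.0005 0 0 0 0 0 0; -0.0005 0 0 0 0 0 0; -0.0005 0 0 0 0 0 0; 0 0 0 0 0 0 0; 0 0 0 0 0 0 0; 0 0 0 0 0 0 0; 0 0 0 0 0 0 0; 0 0 0 0 0 0 0"
}}

```text
time: 19.0
tcp_pos: [528.1, -32.2, 135.8]
orientation: [0.579, 0.815, 0.0, -0.0]
force: [-0.5, 0.2, -0.2]
grip_width: 0.0
finger_force: 0.0
```

```bash
python3 s.py
```

```text
19.0 [528.14521438 -32.22510634 135.82229461] a -204.1219746022695 b 488.17009785099026 Fa 0.3370664705113922 Fb -0.41046588621985963 -0.24424331479710484
```

{"method": "step_arm", "body": {
  "plan": "-0.001 0 -0.002 0 0 0 0; 0 0 -0.004 0 0 0 0; 0 0 -0.006 0 0 0 0; 0 0 -0.01 0 0 0 0; 0 0 -0.014 0 0 0 0; 0 0 -0.016 0 0 0 0; 0 0 -0.016 0 0 0 0; 0 0 -0.016 0 0 0 0; 0 0 -0.01 0 0 0 0; 0 0 0 0 0 0 0"
}}

```text
time: 20.25
tcp_pos: [529.2, -33.3, 230.9]
orientation: [0.579, 0.815, 0.0, 0.001]
force: [0.2, 0.5, -0.5]
grip_width: 0.2
finger_force: 0.0
```

```bash
python3 - <<'E'
from h import *
from scipy.spatial.transform import Rotation as Ro
s=sense();p,d=capture("wrist");cv2.imwrite("pics/w4.png",cv2.resize(p[60:270,150:430,::-1],None,fx=2.8,fy=2.8))
c=get_calibration("wrist");K=c["camera_matrix"];M=c["tool_from_camera"]
v,u=np.mgrid[:420,:560];pc=np.stack([(u-K[0,2])/K[0,0]*d,(v-K[1,2])/K[1,1]*d,d],-1)
W=(pc@M[:3,:3].T+M[:3,3])@Ro.from_quat(s["orientation"]).as_matrix().T+s["tcp_pos"]
z=W[...,2];a=W@EY;b=W@EX
print(s["time"],s["force"])
B=(b>470)&(b<508)&(d>0)
m=B&(z>122)&(z<139)&(a>-230)&(a<-186);print("plate",m.sum(),np.percentile(z[m],[5,50,95]),np.percentile(a[m],[1,99]))
m=B&(z>140)&(z<160)&(a>-230)&(a<-170);print("wall",m.sum(),np.percentile(z[m],[5,50,95]),np.percentile(a[m],[1,99]))
m=(z>76)&(z<84)&(b>505)&(b<600)&(a>-290)&(a<-150);print("box",np.percentile(a[m],[1,50,99]),np.percentile(b[m],[1,50,99]))
m=(p[...,0]>150)&(p[...,2]<90)&(b>465)&(b<505)&(z>55)&(z<75);print("stud",m.sum(),np.percentile(a[m],[1,50,99]))
E
```

```text
20.25 [ 0.22445841  0.48222098 -0.45471876]
plate 2152 [132.04780668 133.12802313 134.21074849] [-224.3304305  -194.20144978]
wall 539 [140.79485895 144.67757366 146.00534193] [-190.48315297 -185.06755958]
box [-272.6390468  -211.73859961 -161.09906586] [510.78715707 565.1332818  584.28524821]
stud 181 [-200.82356246 -197.20049847 -193.64424296]
```

View pics/w4.png

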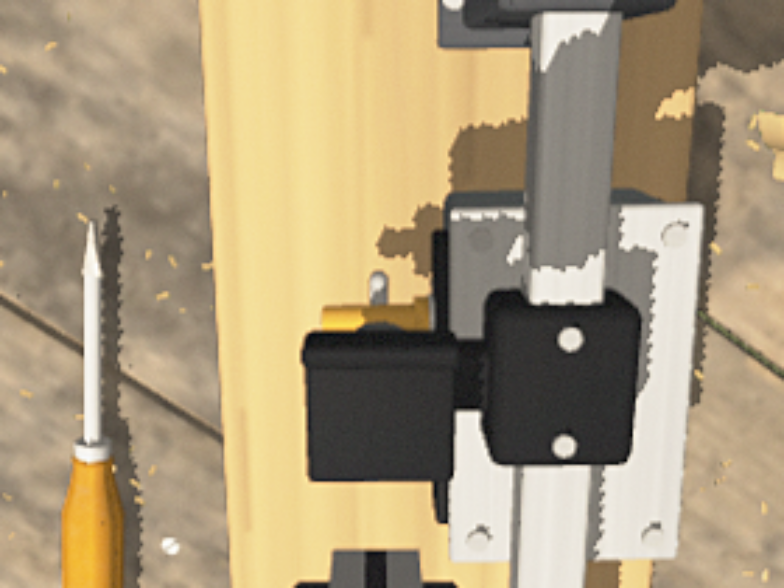

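The picture shows the stud sitting in the throat, with the lip beyond it at (378,285). The plate is at 133 mm, so the plunger rests at 12 mm. The box has not moved and the arm is clear.

```bash
python3 -c "
from station import *
print(close_job())"
```

```text
the job is handed in; nothing more can be done
None
```

The job is handed in: the hook holds the stud fully in its throat, the plunger rests at about 12 mm on its spring, the box was not shoved along, and the arm was clear of everything at about 20 s.

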